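# Pack the soil meter into its case

## Task

Someone left the amber bottle standing in the open orange instrument case: first stand it upright on the floor of the black tray. Then take the green soil meter from its sloping rest under the lamp, lay it flat in the case with its screen up so that nothing stands above the rim, let go of it, and only then close the lid fully. Leave everything else on the bench where it is.

Things in the scene. Friction and masses are not known exactly. Their poses are not given: they have to be found in the camera images.
- case: Open orange instrument case, fixed, outside 142 (its x) x 200 (its y) x 50 mm high; walls 6 mm, black inner floor 12 mm above its underside, so the inside is 130 x 188 mm and 38 mm deep. Origin: centre of its underside. The lid is hinged along the rim of its +x side (away from the robot).
- lid (a joint): Angle of the lid, rad: 0 = shut, grows as it opens; starts at 1.6 to 1.8 (standing, leaning slightly away from the robot), stop at 1.9. The hinge is stiff: the lid stays at any angle and takes 0.1 to 0.35 N m to move. The lid is a flat orange plate reaching 142 mm from the hinge line, 200 mm wide, 8 mm thick; shut, its top is 58.5 mm above the underside of the case.
- lid_hinge (a point): Middle of the lid's hinge line: top of the case's +x outer edge, 50.5 mm above its underside; the line runs along the case's y. The frame turns with the lid: -x runs along the lid to its free edge, z is square to its outer face (up when shut, away from the robot when open). Inner face at z = 0, outer at z = 8 mm.
- lid_tab (a point): End of the black pull tab in the middle of the lid's free edge, 164 mm from the hinge line, at mid-thickness. The tab is 50 mm wide (along y), 8 mm thick and stands 22 mm out from the edge of the lid.
- bottle: Amber bottle with a white cap, standing in the case at the start, 48 mm in diameter up to 75 mm, a shoulder and then a 30 mm wide cap, 100 mm high in all, about 150 g. Origin: centre of its underside, z along its axis.
- tray: Black shallow open tray fixed to the bench, outside 160 (x) x 220 (y) x 28 mm high, walls and floor 4 mm thick. Origin: centre of its underside. It stands left or right of the case. The +y end is taken by the white jar; the -y half is empty.
- rest: Fixed rest for the meter, left or right of the case (the tray is on the other side). Its white slope rises along +x (away from the robot) at 35 degrees, is 140 mm long and 38 mm wide, so fingers can pass beside it and grip the wider meter; 10 mm lip at the lower end. Origin: on the bench, under the slope; the foot of the slope is at x = -60, z = 30 mm. A lamp hangs over it.
- meter: Green soil meter, 150 mm long, 180 g: body 95 x 48 x 28 mm with screen on its +z face, and at its +x end a steel probe 9 mm thick. Origin: in the plane of its underside, at mid-length and mid-width. Body from x = -75 to +20 mm, probe from +20 to +75 mm, axis at z = 14 mm. On the rest x points up the slope, z square out of it. May lie either way round in the case.
- jar: White jar with a blue cap, 52 mm in diameter, 85 mm high, standing in the +y end of the tray, about 65 mm from its middle. Leave it. Origin: centre of its underside.
- clay_pot: Terracotta pot, 90 mm wide, 80 mm high, loose on the bench beyond the case. Leave it. Origin: centre of its underside.
- black_pot: Black plant pot, 72 mm wide, 60 mm high, loose on the bench on the robot's side, to the right. Leave it. Origin: centre of its underside.
- trowel: Hand trowel 275 mm long lying on the bench beyond the case. Leave it. Origin near its middle, on the bench.
- dibber: Wooden-handled dibber 190 mm long, 24 mm thick, lying on the bench on the robot's side, to the left. Leave it. Origin near its middle, on the bench.
- lamp (a point): Middle of the underside of the lamp bar over the rest: 38 mm (x) by 200 mm (y), 23 mm high, fixed, right above the meter's body and 274 mm above the bench; its post stands 115 mm farther along the rest's +x. It bars the way straight down to the meter: come in leaning, square to the slope, from the robot's side.
Things that resemble listed ones, but are neither listed nor needed, are in the scene too. Leave any purple or yellow look-alike of the bottle alone. There is more than one size of the meter; the one meant has the size given above.

How it is judged:
On the way, in this order (a step that is already met when the one before it is completed fails the run):
1. the bottle stands upright and released on the floor of the tray, while the lid is still open (x of bottle in the frame of tray between -0.056 and 0.056 m and y of bottle in the frame of tray between -0.086 and 0.086 m and z of bottle in the frame of tray below 0.01 m and angle between bottle's own z axis and vertical below 0.15 rad and contact force between the fingers and bottle below 0.1 N and value of joint lid above 1 rad), for 0.2 s.
2. the meter lies flat, screen up, released on the floor of the case, below the rim, while the lid is still open (x of meter in the frame of case between -0.045 and 0.045 m and y of meter in the frame of case between -0.04 and 0.04 m and z of meter in the frame of case below 0.018 m and angle between meter's own z axis and vertical below 0.15 rad and contact force between the fingers and meter below 0.1 N and value of joint lid above 1 rad), for 0.2 s.
At the end, for the whole second after the job is handed in: The lid is shut (within 0.05 rad), the meter lies inside the case flat on its floor with the screen up (within about 9 degrees, underside within 6 mm of the floor), the bottle stands upright (within 9 degrees) inside the tray on its floor (within 6 mm), and both are at rest (x of bottle in the frame of tray between -0.056 and 0.056 m and y of bottle in the frame of tray between -0.086 and 0.086 m and z of bottle in the frame of tray below 0.01 m and angle between each of bottle, meter's own z axis and vertical below 0.15 rad and x of meter in the frame of case between -0.045 and 0.045 m and y of meter in the frame of case between -0.04 and 0.04 m and z of meter in the frame of case below 0.018 m and value of joint lid below 0.05 rad and linear speed of each of bottle, meter below 0.02 m/s); the robot touches nothing.
It fails at once if the jar is knocked over or moved by more than 30 mm (distance of jar from where it was at the start of the episode above 0.03 m or angle between jar's own z axis and vertical above 0.5 rad).
It fails at once if the clay pot is knocked over or moved by more than 30 mm (distance of clay_pot from where it was at the start of the episode above 0.03 m or angle between clay_pot's own z axis and vertical above 0.5 rad).
It fails at once if the black pot is knocked over or moved by more than 30 mm (distance of black_pot from where it was at the start of the episode above 0.03 m or angle between black_pot's own z axis and vertical above 0.5 rad).
It fails at once if the trowel is knocked over or moved by more than 30 mm (distance of trowel from where it was at the start of the episode above 0.03 m or angle between trowel's own z axis and vertical above 0.5 rad).
It fails at once if the dibber is knocked over or moved by more than 30 mm (distance of dibber from where it was at the start of the episode above 0.03 m or angle between dibber's own z axis and vertical above 0.5 rad).
It also fails if it takes over 72 s, if anything falls off the work surface, if the arm or the gripper's body presses on something with over 40 N, if the wrist force passes 120 N, or if a joint passes its speed limit or range.

## Robot

A 6-joint arm with a two-finger parallel gripper is mounted at the origin on the work surface. World frame = base frame: x ahead of the robot, y to its left, z up, the work surface at z = 0. Lengths are in m, angles in rad, forces in N, time in s.
With the tool pointing down it reaches from about 0.325 to 0.775 m from the base axis. Payload 5.5 kg.
Tool frame: the origin (TCP) lies midway between the tips of the shut fingers; the grasp point (between the pads) lies 19 mm behind it; z points along the fingers, y is the line along which they close (so a half turn about z gives the same grasp; the last joint's range is limited). The gripper opens to 85 mm and grips with 20 to 120 N. Pads are 22 mm wide; open, the fingers measure 114 mm over their backs; the gripper's body (76 mm by 85 mm) begins 54 mm behind the grasp point. The pads swing forward as they close: fully open they stand 13 mm farther back than shut.
Start: joints at [1.264, 0.091, 1.231, -0, 1.82, -0.057], TCP at [0.148, 0.581, 0.231] pointing down, gripper open.
Joint ranges: [-2.87, 2.87], [-0.86, 2.18], [0.17, 2.46], [-1.51, 4.65], [0.06, 2.69], [-2.65, 2.65]. Speed limits (rad/s): [2.57, 2.57, 3.01, 3.14, 3.14, 3.14].

## Interface

Orientations are given as a unit quaternion [w, x, y, z].
In Python, from station import get_state, viewer, r gives the robot as it stands.
- The arm moves only by the shell command python3 -m creep 'ROWS' [FORCE]. ROWS is JSON, a list that holds one entry, the list of rows, each a list of 7 numbers: the shift along the tool's x, y, z in cm, then the turn, a rotation vector about the tool's x, y, z in rad, then the finger opening in cm, from 0 to 8.54. In form: [[[x, y, z, wx, wy, wz, fingers], ...]]. A call has 1 to 8 rows; each row is the pose to reach, as a shift and turn from the pose commanded when the call began, along the tool's axes at that moment; what a row does not reach only later rows make up. A row lasts 1/12 s, in which the tool goes at most 41.7 mm and 7.16 degrees, less where a joint would pass 70% of its speed; a pose out of reach is approached as far as the arm can. A call with a gripper value outside its range is refused whole. The fingers move at their own pace and stop on an object; FORCE is the grip in N (left out, the last holds). Time passes only in rows, so rows that repeat a pose let the fingers close. It gives the time, the measured TCP pose, the force, the opening and the grip force at its end, in the units of the state.
- get_state(): the state, without advancing time (a new reading comes with each control period).
- viewer.get_image(name): name is "scene" or "top"; returns a dict with "img" (400x640x3 uint8, red, green, blue), "depth" (400x640 float32, m along the optical axis (not along the pixel's ray), 0 where there is no reading), "vfov" (degrees; the focal length in pixels is half the picture's height over the tangent of half this angle, whatever the lens; pixels are square), "cx", "cy" (the principal point, pixels), "T" (4x4, takes a point from camera to world coordinates). Camera axes: x right, y down, z forward; pixel columns grow to the right and rows downward; lengths in m; the calibration is good to about 2 mm. A picture is of the moment at which its call begins.
- r.job_done(): hands the job in; it is judged then, once.
The state is a dict: "time": time; "joint_pos": joint angles; "joint_vel": joint speeds; "joint_efforts": joint torques, N m; "position": TCP position; "ee_rot": TCP orientation; "contact_force": force on the tool from outside, world axes, zero at the start; "wrist_torque": the same for the moment, N m; "width": finger opening in m; "gripper_force": force on a finger pad.
Only numpy, scipy, OpenCV 4.12 (cv2) and the standard library are available. Lean on these libraries where they do the work, as an engineer would, in place of code of your own. Each camera call takes 0.05 s, during which the arm holds its last target. There are 200 camera calls.

## Working session

There is one attempt and no reset: what is moved stays moved. The work goes in short steps, Python scripts to look and compute and a shell command to move; the robot and the scene stay as the last step left them, time stands still between calls to the robot, and variables do not carry over. Pictures are saved under pics/ and viewed, at most 10 in all, crops included, and the job is handed in when it is done.

```bash
ls; mkdir -p pics
cat > h.py <<'E'
import numpy as np,cv2
from station import get_state,viewer,r
from scipy.spatial.transform import Rotation as R
def snap(n,f):
    d=viewer.get_image(n); np.savez(''+f,**{k:d[k] for k in d}); cv2.imwrite('pics/%s.png'%f,d['img'][...,::-1]); return d
def cloud(d):
    h,w=d['depth'].shape; f=h/2/np.tan(np.radians(float(d['vfov']))/2)
    u,v=np.meshgrid(np.arange(w),np.arange(h)); z=d['depth']
    P=np.stack([(u-d['cx'])/f*z,(v-d['cy'])/f*z,z],-1); T=d['T']
    return P@T[:3,:3].T+T[:3,3]
def load(f): return np.load('%s.npz'%f)
E
python3 - <<'E'
from h import *
for n in('scene','top'):
    d=snap(n,n+'0'); print(n,d['T'].round(3).tolist(),d['vfov'],d['cx'],d['cy'])
s=get_state();print({k:np.round(s[k],3).tolist() for k in s})
E
```

```text
pics
scene [[0.761, 0.523, -0.384, 1.07], [0.649, -0.626, 0.433, -0.673], [-0.013, -0.579, -0.816, 1.341], [0.0, 0.0, 0.0, 1.0]] 48.44465637850122 316.8222280350058 202.30978212329902
top [[0.002, -0.983, 0.184, 0.343], [-1.0, -0.003, -0.008, -0.077], [0.008, -0.184, -0.983, 1.315], [0.0, 0.0, 0.0, 1.0]] 53.57540587303898 319.75383660955083 201.41801750255846
{'time': 0.1, 'joint_pos': [1.264, 0.092, 1.232, 0.0, 1.82, -0.057], 'joint_vel': [0.001, -0.003, -0.005, 0.0, -0.001, 0.002], 'joint_efforts': [0.001, -46.022, -41.922, -0.0, 0.011, 0.0], 'position': [0.148, 0.581, 0.23], 'ee_rot': [-0.0, 0.125, 0.992, -0.001], 'contact_force': [-0.261, 0.206, 0.251], 'wrist_torque': [0.014, 0.038, -0.012], 'gripper_force': 0.0, 'width': 0.086}
```

View pics/scene0.png

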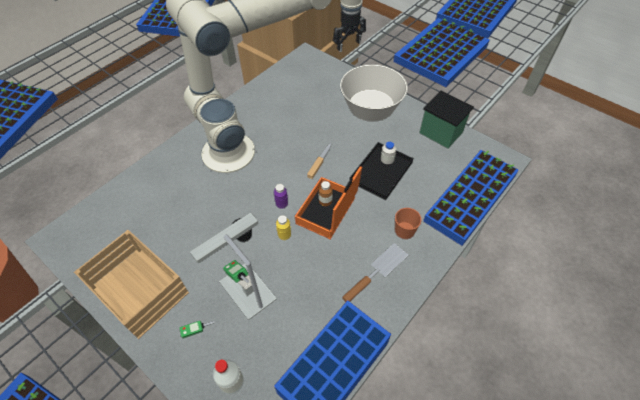

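View pics/top0.png

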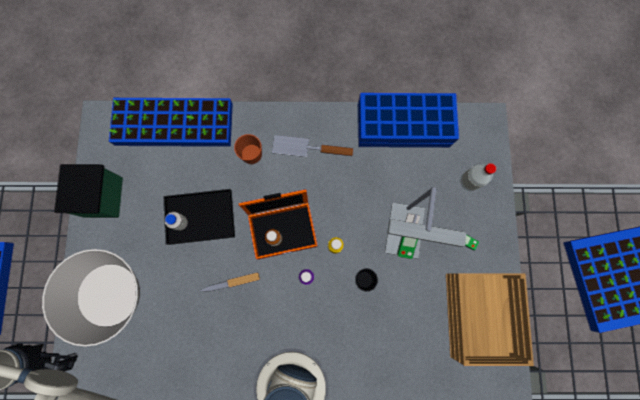

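Top view: the amber bottle with its white cap is in the orange case at (273,238). The yellow (336,244) and purple (306,277) bottles are look-alikes. The tray is at (199,217), with the jar at (175,220). A green meter is on the rest under the lamp at (408,245), and a smaller green one lies on the bench at (472,242). I'll measure and enlarge these.

Run:
```python
from h import *
def rect(p,s):
    c,(w,h),a=cv2.minAreaRect(p[:,:2].astype(np.float32)*1000); print(s,len(p),np.round(c,1),round(w,1),round(h,1),round(a,1),'z',p[:,2].min().round(3),np.median(p[:,2]).round(3),p[:,2].max().round(3))
for n in('top0','scene0'):
    d=load(n);P=cloud(d);hsv=cv2.cvtColor(d['img'],cv2.COLOR_RGB2HSV);H,S,V=[hsv[...,i].astype(int) for i in range(3)]
    z=P[...,2];ok=d['depth']>0
    reg=ok&(P[...,0]>.3)&(P[...,0]<.75)&(abs(P[...,1])<.45)
    org=reg&(H<14)&(S>150)&(V>120)&(P[...,1]>-.1)&(P[...,1]<.2)
    rect(P[org&(z>.04)&(z<.056)],n+' case rim'); rect(P[org&(z>.06)],'lid')
    L=P[org&(z>.15)]; print('lid edge mean',L.mean(0).round(4) if len(L) else 0)
    g=reg&(H>40)&(H<85)&(S>90)&(P[...,1]<-.1)&(z>.005)
    nl,lab,st,_=cv2.connectedComponentsWithStats(g.astype(np.uint8))
    for i in range(1,nl):
        if st[i,4]>15: rect(P[lab==i],'green %s'%st[i,:2])
    m=reg&(V<60)&(P[...,1]>.05)&(P[...,1]<.4)&(z<.035)&(z>.0)
    nl,lab,st,_=cv2.connectedComponentsWithStats(m.astype(np.uint8));i=1+st[1:,4].argmax();rect(P[lab==i],'black')
    w=reg&(S<60)&(V>130)
    for lo,hi in((.085,.125),):
        nl,lab,st,_=cv2.connectedComponentsWithStats((w&(z>lo)&(z<hi)).astype(np.uint8))
        for i in range(1,nl):
            if st[i,4]>15: rect(P[lab==i],'white %s'%st[i,:2])
    rect(P[reg&(z>.26)&(z<.32)&(P[...,1]<-.05)],'lamp')
    b=(H>105)&(H<125)&(S>120)&reg&(z>.06)&(P[...,1]>0);rect(P[b],'jarcap')
a=cv2.resize(cv2.imread('pics/top0.png')[170:290,225:495],None,fx=2.9,fy=2.9,interpolation=2)
b=cv2.resize(cv2.imread('pics/scene0.png')[140:360,170:430],None,fx=2.7,fy=2.7)
cv2.imwrite('pics/a.png',a);cv2.imwrite('pics/b.png',b)
```

```text
top0 case rim 393 [485.8  34. ] 143.0 198.6 12.1 z 0.04 0.05 0.056
lid 191 [613.5  97.1] 313.6 169.6 42.9 z 0.072 0.191 0.215
lid edge mean [0.5647 0.0515 0.1919]
green [398 237] 194 [ 428.6 -360.5] 48.8 59.5 80.9 z 0.053 0.071 0.1
black 2568 [534.9 305.1] 159.8 206.7 6.6 z 0.0 0.005 0.034
white [406 213] 61 [ 520.6 -366.1] 22.1 26.0 79.0 z 0.092 0.103 0.122
white [414 215] 34 [ 515.7 -383.6] 17.1 27.3 76.7 z 0.093 0.106 0.125
white [267 231] 83 [462.7  60.5] 29.1 26.6 1.7 z 0.093 0.112 0.117
white [404 237] 70 [ 447.4 -364.2] 34.0 21.8 77.5 z 0.085 0.091 0.098
white [332 240] 67 [ 437.8 -136.6] 24.5 24.7 0.1 z 0.095 0.1 0.106
white [301 272] 81 [339.9 -44. ] 26.8 27.2 0.7 z 0.086 0.1 0.104
lamp 1364 [ 503.3 -365.9] 190.4 139.2 80.0 z 0.26 0.297 0.312
jarcap 123 [534.9 201.7] 32.9 400.7 5.4 z 0.069 0.09 0.214
scene0 case rim 198 [586.6  47.2] 348.6 203.9 10.5 z 0.04 0.046 0.056
lid 182 [552.9  33.9] 142.8 175.1 42.6 z 0.061 0.184 0.195
lid edge mean [0.5701 0.031  0.1843]
green [224 260] 176 [ 445.5 -366.9] 48.8 86.6 79.8 z 0.053 0.093 0.106
black 1016 [537.  301.4] 158.8 214.1 7.1 z 0.0 0.004 0.032
white [321 181] 55 [462.9  56.2] 24.6 29.4 6.0 z 0.098 0.108 0.116
white [275 184] 56 [341.1 -48.4] 26.2 29.6 3.0 z 0.087 0.098 0.104
white [278 216] 59 [ 440.2 -140. ] 26.8 27.9 51.3 z 0.088 0.097 0.102
white [230 265] 41 [ 453.  -366.2] 33.3 20.7 71.7 z 0.085 0.091 0.101
white [239 276] 98 [ 510.9 -379.2] 32.1 43.3 76.2 z 0.085 0.102 0.124
lamp 1172 [ 504.8 -367.3] 187.0 143.2 81.2 z 0.26 0.294 0.309
jarcap 43 [516.5 376.3] 26.9 31.7 31.3 z 0.08 0.086 0.093
```

View pics/a.png

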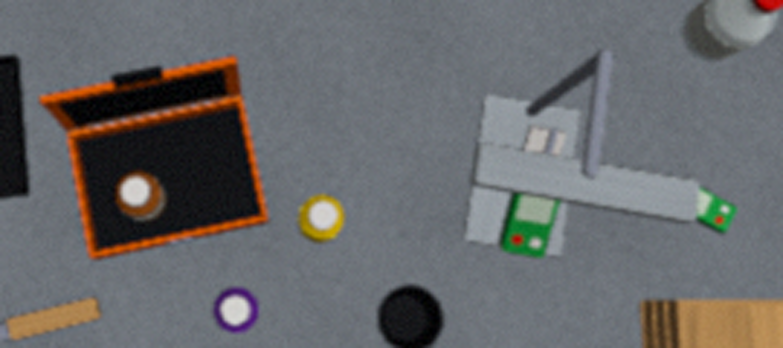

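View pics/b.png

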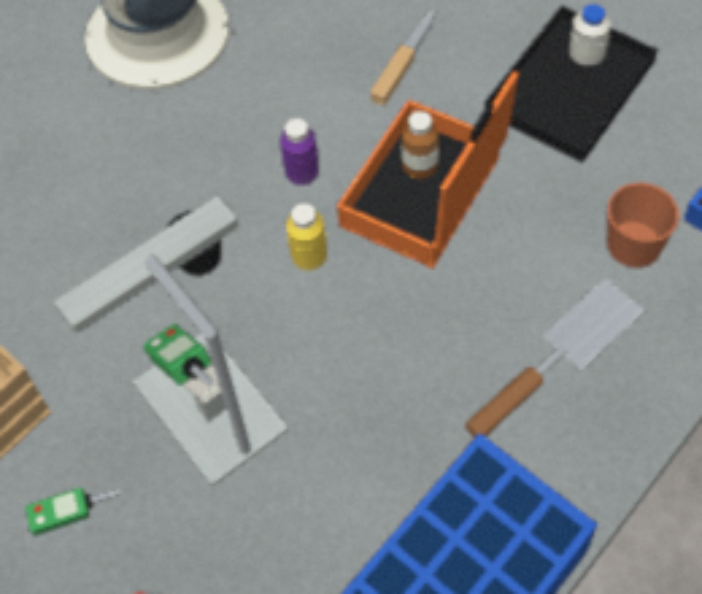

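The crops confirm the choice. The amber bottle is in the case (a: 135,190), and yellow (322,215) and purple (235,310) stand outside it. The full-size meter lies on the rest (a: 530,225), while the small one at (b: 58,510) is flat on the bench and can be ignored. Next I'll fit the meter and plan the first move.

```bash
cat >> h.py <<'E'
def rel(p,Rm):
    s=get_state();R0=R.from_quat(np.roll(s['ee_rot'],-1))
    Rm=R.from_matrix(Rm); 
    print('cm',(R0.inv().apply(np.array(p)-s['position'])*100).round(2),'rv',(R0.inv()*Rm).as_rotvec().round(3),'w',round(s['width'],4),'F',np.round(s['contact_force'],1),'t',round(s['time'],2))
def down(yaw): # tool y at yaw (rad) from world +y, pointing down
    c,s=np.cos(yaw),np.sin(yaw); return np.array([[-c,-s,0],[-s,c,0],[0,0,-1]])
E
python3 - <<'E'
from h import *
n=None
a=np.radians(-10);t=np.radians(35)
ex=np.array([np.cos(t)*np.cos(a),np.cos(t)*np.sin(a),np.sin(t)]);ey=np.array([-np.sin(a),np.cos(a),0]);ez=np.cross(ex,ey)
for f in('top0','scene0'):
    d=load(f);P=cloud(d);hsv=cv2.cvtColor(d['img'],cv2.COLOR_RGB2HSV);H,S=hsv[...,0],hsv[...,1]
    reg=(abs(P[...,0]-.45)<.08)&(abs(P[...,1]+.37)<.06)&(P[...,2]>.04)&(P[...,2]<.2)
    Q=P[reg&(H>40)&(H<85)&(S>90)];q=np.stack([Q@ex,Q@ey,Q@ez],1)
    top=q[q[:,2]>np.median(q[:,2])-.006]
    print(f,len(q),np.percentile(q,[1,50,99],axis=0).round(4).tolist(),'top',np.percentile(top,[1,50,99],axis=0).round(4).tolist())
    L=P[(P[...,2]>.28)&(P[...,2]<.31)&(P[...,1]<-.05)&(P[...,1]>-.5)&(P[...,0]>.35)&(P[...,0]<.53)]
    print('lampbar',cv2.minAreaRect(L[:,:2].astype(np.float32)*1000),np.median(L[:,2]))
print(ex,ey,ez)
print(down(np.radians(12.1)))
rel([.463,.058,.23],down(np.radians(12.1)))
E
```

```text
top0 194 [[0.4045, -0.3033, -0.2257], [0.4331, -0.2781, -0.2169], [0.4737, -0.2562, -0.2115]] top [[0.4045, -0.303, -0.2216], [0.4329, -0.2786, -0.2167], [0.4738, -0.2563, -0.2114]]
lampbar ((481.4835205078125, -366.37646484375), (198.78619384765625, 96.47227478027344), 80.03540802001953) 0.29707043119555865
scene0 176 [[0.4084, -0.3081, -0.2419], [0.4881, -0.2904, -0.2202], [0.5022, -0.261, -0.2155]] top [[0.4081, -0.3081, -0.2254], [0.4719, -0.2887, -0.2195], [0.5001, -0.2615, -0.2152]]
lampbar ((481.64483642578125, -370.4307861328125), (200.0648956298828, 98.77449035644531), 80.58817291259766) 0.2941440754550655
[ 0.80670728 -0.14224426  0.57357644] [0.17364818 0.98480775 0.        ] [-0.56486252  0.0996005   0.81915204]
[[-0.97778324 -0.20961856  0.        ]
 [-0.20961856  0.97778324  0.        ]
 [ 0.          0.         -1.        ]]
cm [-43.43 -42.91   0.09] rv [-0.002 -0.001 -0.461] w 0.0855 F [-0.3  0.2  0.3] t 0.1
```

```bash
python3 -m creep '[[[-21.7,-21.5,0,0,0,-0.461,8.5],[-21.7,-21.5,0,0,0,-0.461,8.5],[-21.7,-21.5,0,0,0,-0.461,8.5],[-21.7,-21.5,0,0,0,-0.461,8.5],[-21.7,-21.5,0,0,0,-0.461,8.5],[-21.7,-21.5,0,0,0,-0.461,8.5],[-21.7,-21.5,0,0,0,-0.461,8.5],[-21.7,-21.5,0,0,0,-0.461,8.5]]]' 40
python3 -c "
from h import *
rel([.463,.058,.23],down(np.radians(12.1)))"
```

```text
time: 0.77
position: [0.3071, 0.3157, 0.2312]
ee_rot: [0.0, -0.104, 0.995, -0.001]
contact_force: [0.8, -0.6, 0.5]
width: 0.0855
gripper_force: 0.0
cm [ -9.93 -28.43   0.17] rv [-0.002  0.001 -0.003] w 0.0855 F [ 0.8 -0.6  0.5] t 0.77
```

```bash
python3 -m creep '[[[-9.9,-28.4,0,0,0,0,8.5],[-9.9,-28.4,0,0,0,0,8.5],[-9.9,-28.4,0,0,0,0,8.5],[-9.9,-28.4,0,0,0,0,8.5],[-9.9,-28.4,0,0,0,0,8.5],[-9.9,-28.4,0,0,0,0,8.5],[-9.9,-28.4,0,0,0,0,8.5],[-9.9,-28.4,0,0,0,0,8.5]]]'
python3 -m creep '[[[0,0,6,0,0,0,8.5],[0,0,6,0,0,0,8.5],[0,0,6,0,0,0,8.5],[0,0,6,0,0,0,8.5]]]'
python3 -c "
from h import *
snap('scene','s1')
a=cv2.resize(cv2.imread('pics/s1.png')[120:270,230:430],None,fx=3.5,fy=3.5);cv2.imwrite('pics/s1c.png',a)
rel([.463,.058,.048],down(np.radians(12.1)))"
```

```text
time: 1.43
position: [0.4634, 0.0576, 0.2302]
ee_rot: [-0.001, -0.103, 0.995, -0.001]
contact_force: [1.1, 0.5, -0.8]
width: 0.085
gripper_force: 0.0
time: 1.77
position: [0.4609, 0.0627, 0.1703]
ee_rot: [-0.001, -0.105, 0.994, 0.0]
contact_force: [0.3, 0.6, 0.6]
width: 0.0852
gripper_force: 0.0
cm [-0.02 -0.51 12.41] rv [0.    0.    0.001] w 0.085 F [0.6 0.7 1.1] t 1.82
```

View pics/s1c.png

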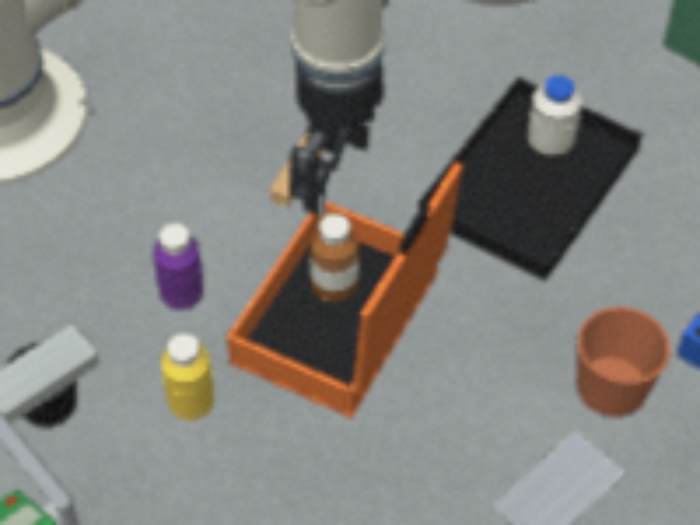

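The gripper is lined up above the bottle (334,255 in the crop) with the lid standing clear behind it. I'll descend with a correction.

```bash
python3 -m creep '[[[0,-0.5,3,0,0,0,8.5],[0,-0.5,6,0,0,0,8.5],[0,-0.5,8,0,0,0,8.5],[0,-0.5,8,0,0,0,8.5]]]'
python3 -c "
from h import *
rel([.463,.058,.048],down(np.radians(12.1)))"
```

```text
time: 2.15
position: [0.4613, 0.058, 0.0887]
ee_rot: [-0.002, -0.106, 0.994, 0.0]
contact_force: [-0.3, 0.2, -0.3]
width: 0.0851
gripper_force: 0.0
cm [-0.19 -0.04  4.07] rv [ 0.001 -0.005  0.001] w 0.0851 F [-0.3  0.2 -0.3] t 2.15
```

```bash
python3 -m creep '[[[-0.2,0,2,0,0,0,8.5],[-0.2,0,4,0,0,0,8.5],[-0.2,0,4,0,0,0,8.5],[-0.2,0,4,0,0,0,4],[-0.2,0,4,0,0,0,4],[-0.2,0,4,0,0,0,4],[-0.2,0,4,0,0,0,4],[-0.2,0,4,0,0,0,4]]]' 40
python3 -m creep '[[[0,0,0,0,0,0,4],[0,0,0,0,0,0,4],[0,0,0,0,0,0,4],[0,0,0,0,0,0,4]]]'
```

```text
time: 2.82
position: [0.4662, 0.0583, 0.0541]
ee_rot: [0.002, -0.105, 0.994, 0.0]
contact_force: [-1.2, 0.5, 5.5]
width: 0.0474
gripper_force: 40.8
time: 3.15
position: [0.4662, 0.0583, 0.0541]
ee_rot: [0.002, -0.105, 0.994, 0.0]
contact_force: [-1.1, 0.8, 5.8]
width: 0.0474
gripper_force: 40.8
```

```bash
python3 -m creep '[[[0,0,-4,0,0,0,4],[0,0,-8,0,0,0,4],[0,0,-11,0,0,0,4],[0,4,-11,0,0,0,4],[0,8,-11,0,0,0,4],[0,12,-11,0,0,0,4],[0,16,-11,0,0,0,4],[0,19,-11,0,0,0,4]]]'
python3 -m creep '[[[0,0,0,0,0,0,4],[0,0,0,0,0,0,4]]]'
python3 -c "
from h import *
rel([.540,.26,.12],down(np.radians(12.1)))"
```

```text
time: 3.82
position: [0.4241, 0.2464, 0.1623]
ee_rot: [0.001, -0.106, 0.994, 0.001]
contact_force: [1.3, -0.9, -1.6]
width: 0.0469
gripper_force: 42.1
time: 3.98
position: [0.4245, 0.2451, 0.1618]
ee_rot: [0.0, -0.107, 0.994, -0.0]
contact_force: [0.6, -0.3, -2.6]
width: 0.0468
gripper_force: 42.2
cm [-11.6   -1.     4.19] rv [-0.     0.     0.003] w 0.0468 F [ 0.6 -0.3 -2.6] t 3.98
```

```bash
python3 -m creep '[[[-4,-0.5,0,0,0,0,4],[-8,-1,0,0,0,0,4],[-11.6,-1,0,0,0,0,4],[-11.6,-1,4,0,0,0,4],[-11.6,-1,7,0,0,0,4],[-11.6,-1,7,0,0,0,4],[-11.6,-1,7,0,0,0,4],[-11.6,-1,7,0,0,0,4]]]'
python3 -c "
from h import *
rel([.540,.26,.046],down(np.radians(12.1)))
snap('scene','s2');snap('top','t2')
a=cv2.resize(cv2.imread('pics/s2.png')[100:270,310:480],None,fx=3.4,fy=3.4);b=cv2.imread('pics/t2.png')[150:270,140:260];b=cv2.resize(b,None,fx=2,fy=2);a[:240,-240:]=b;cv2.imwrite('pics/s2c.png',a)"
```

```text
time: 4.65
position: [0.5412, 0.2578, 0.0935]
ee_rot: [0.001, -0.105, 0.994, 0.0]
contact_force: [-0.2, 0.4, -0.5]
width: 0.0471
gripper_force: 42.2
cm [0.08 0.24 4.75] rv [ 0.     0.002 -0.001] w 0.0471 F [-0.2  0.4 -0.5] t 4.65
```

View pics/s2c.png

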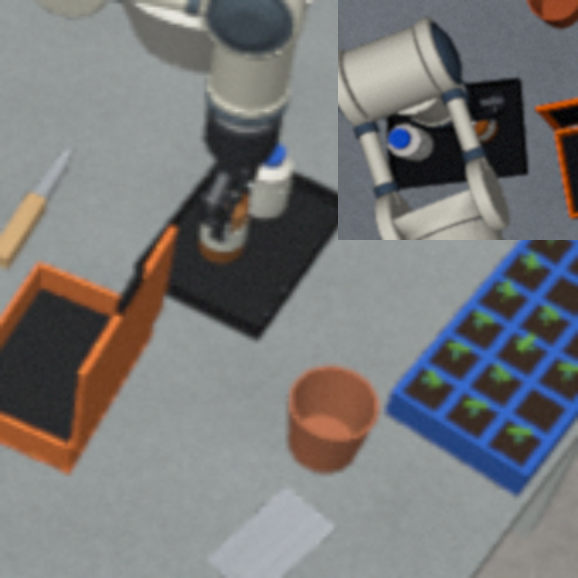

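The bottle (222,245) is held upright over the empty half of the tray, with the jar clear behind it. I'll lower it slowly.

```bash
python3 -m creep '[[[0,0.2,2,0,0,0,4],[0,0.2,3.5,0,0,0,4],[0,0.2,4.2,0,0,0,4],[0,0.2,4.5,0,0,0,4],[0,0.2,4.5,0,0,0,4],[0,0.2,4.5,0,0,0,4]]]'
```

```text
time: 5.25
position: [0.5407, 0.2606, 0.0479]
ee_rot: [0.001, -0.105, 0.994, 0.0]
contact_force: [0.1, 1.2, -1.4]
width: 0.0471
gripper_force: 42.2
```

```bash
python3 -m creep '[[[0,0,0.15,0,0,0,4],[0,0,0.3,0,0,0,4],[0,0,0.3,0,0,0,4]]]'
```

```text
time: 5.5
position: [0.5412, 0.2607, 0.0461]
ee_rot: [0.002, -0.105, 0.994, 0.0]
contact_force: [-1.8, -0.2, 6.9]
width: 0.0471
gripper_force: 42.8
```

```bash
python3 -m creep '[[[0,0,0,0,0,0,7.5],[0,0,0,0,0,0,7.5],[0,0,0,0,0,0,7.5],[0,0,0,0,0,0,7.5],[0,0,-3,0,0,0,7.5],[0,0,-7,0,0,0,7.5],[0,0,-11,0,0,0,7.5],[0,0,-15,0,0,0,7.5]]]'
python3 -m creep '[[[0,0,-5,0,0,0,8.5],[0,0,-5,0,0,0,8.5],[0,0,-5,0,0,0,8.5]]]'
python3 - <<'E'
from h import *
d=snap('scene','s3');P=cloud(d);hsv=cv2.cvtColor(d['img'],cv2.COLOR_RGB2HSV)
m=(hsv[...,1]<60)&(hsv[...,2]>130)&(P[...,2]>.09)&(P[...,2]<.12)&(abs(P[...,1]-.26)<.06)&(abs(P[...,0]-.54)<.06)
print('cap',m.sum(),P[m].mean(0) if m.any() else 0,P[m].max(0))
a=np.radians(-10);t=np.radians(35)
ex=np.array([np.cos(t)*np.cos(a),np.cos(t)*np.sin(a),np.sin(t)]);ey=np.array([-np.sin(a),np.cos(a),0]);ez=np.cross(ex,ey)
g=.4535*ex-.2815*ey-.246*ez; print('body centre underside',g)
Rg=np.stack([-ex,ey,-ez],1)  # tool x=-ex,y=ey,z=-ez
print('tcp grasp',g,'pre',g+.13*ez)
print('now',get_state()['position']);rel(g+.13*ez,Rg)
E
```

```text
time: 6.17
position: [0.5396, 0.2601, 0.1945]
ee_rot: [-0.001, -0.105, 0.994, -0.0]
contact_force: [0.3, 0.6, 0.2]
width: 0.075
gripper_force: 0.0
time: 6.42
position: [0.5414, 0.2609, 0.249]
ee_rot: [0.004, -0.105, 0.994, 0.001]
contact_force: [0.9, 0.5, 0.7]
width: 0.085
gripper_force: 0.0
cap 50 [0.53849662 0.25664337 0.09939772] [0.55109658 0.2729326  0.10634327]
body centre underside [ 0.45591597 -0.36623288  0.05860551]
tcp grasp [ 0.45591597 -0.36623288  0.05860551] pre [ 0.38248384 -0.35328481  0.16509528]
now [0.54075422 0.26057918 0.24551984]
cm [ 28.38 -56.71   7.88] rv [ 0.119 -0.599  0.373] w 0.0852 F [ 0.1 -0.6 -0.8] t 6.47
```

The bottle stands in the tray (cap top at z≈0.106). Next I'll go to a waypoint with the lean already set.

```bash
cat > m.py <<'E'
from h import *
a=np.radians(-10);t=np.radians(35)
ex=np.array([np.cos(t)*np.cos(a),np.cos(t)*np.sin(a),np.sin(t)]);ey=np.array([-np.sin(a),np.cos(a),0]);ez=np.cross(ex,ey)
g=.4535*ex-.2815*ey-.246*ez
Rg=np.stack([-ex,ey,-ez],1)
E
python3 -c "
from m import *
rel([.38,-.05,.23],Rg)"
```

```text
cm [ 22.24 -27.     1.44] rv [ 0.119 -0.599  0.373] w 0.0852 F [ 0.1 -0.6 -0.8] t 6.47
```

```bash
python3 -m creep '[[[22.2,-27,1,0.119,-0.599,0.373,8.5],[22.2,-27,1,0.119,-0.599,0.373,8.5],[22.2,-27,1,0.119,-0.599,0.373,8.5],[22.2,-27,1,0.119,-0.599,0.373,8.5],[22.2,-27,1,0.119,-0.599,0.373,8.5],[22.2,-27,1,0.119,-0.599,0.373,8.5],[22.2,-27,1,0.119,-0.599,0.373,8.5],[22.2,-27,1,0.119,-0.599,0.373,8.5]]]'
python3 -c "
from m import *
print(get_state()['joint_pos'])
rel(g+.13*ez,Rg)"
```

```text
time: 7.13
position: [0.4506, 0.0141, 0.2361]
ee_rot: [0.28, 0.084, 0.956, -0.032]
contact_force: [-0.3, -0.3, -0.1]
width: 0.0844
gripper_force: 0.0
[ 0.06130893 -0.85385311  2.03801651 -0.14186295  1.4042731  -1.35080156]
cm [  4.25 -37.27   6.31] rv [-0.014 -0.041  0.004] w 0.0844 F [-0.3 -0.3 -0.1] t 7.13
```

```bash
python3 -c "
from m import *
rel(g+.10*ez,Rg)"
python3 -m creep '[[[2,-20,5,-0.014,-0.041,0.004,8.5],[2,-20,5,-0.014,-0.041,0.004,8.5],[2,-20,5,-0.014,-0.041,0.004,8.5],[2,-20,5,-0.014,-0.041,0.004,8.5],[2,-20,5,-0.014,-0.041,0.004,8.5],[2,-20,5,-0.014,-0.041,0.004,8.5],[2,-20,5,-0.014,-0.041,0.004,8.5]]]'
python3 -c "
from m import *
print(get_state()['joint_pos'])
rel(g+.10*ez,Rg)"
```

```text
cm [  4.13 -37.23   9.31] rv [-0.014 -0.041  0.004] w 0.0844 F [-0.3 -0.3 -0.1] t 7.13
time: 7.72
position: [0.429, -0.1915, 0.191]
ee_rot: [0.301, 0.088, 0.949, -0.023]
contact_force: [0.6, 0.2, 0.7]
width: 0.0847
gripper_force: 0.0
[-0.71125618 -0.85371558  2.1332175   0.30999442  1.3308167  -2.08879086]
cm [  2.76 -16.78   4.06] rv [ 0.002  0.002 -0.011] w 0.0847 F [0.6 0.2 0.7] t 7.72
```

```bash
python3 -m creep '[[[2.8,-16.8,4,0,0,0,8.5],[2.8,-16.8,4,0,0,0,8.5],[2.8,-16.8,4,0,0,0,8.5],[2.8,-16.8,4,0,0,0,8.5],[2.8,-16.8,4,0,0,0,8.5],[2.8,-16.8,4,0,0,0,8.5],[2.8,-16.8,4,0,0,0,8.5]]]'
python3 -c "
from m import *
print(get_state()['joint_pos'])
rel(g+.10*ez,Rg)
snap('scene','s4');snap('top','t4')
a=cv2.resize(cv2.imread('pics/s4.png')[190:350,140:320],None,fx=3.3,fy=3.3);b=cv2.imread('pics/t4.png')[180:300,340:480];b=cv2.resize(b,None,fx=1.8,fy=1.8);a[:216,-252:]=b;cv2.imwrite('pics/s4c.png',a)"
```

```text
time: 8.3
position: [0.4036, -0.3521, 0.1449]
ee_rot: [0.303, 0.084, 0.949, -0.022]
contact_force: [0.9, 0.7, -0.5]
width: 0.0851
gripper_force: 0.0
[-1.08227591 -0.51270354  2.01651849  0.50375918  1.27136159 -2.53803286]
cm [ 0.52 -0.49  0.15] rv [ 0.008  0.007 -0.004] w 0.0851 F [ 0.9  0.7 -0.5] t 8.3
```

View pics/s4c.png

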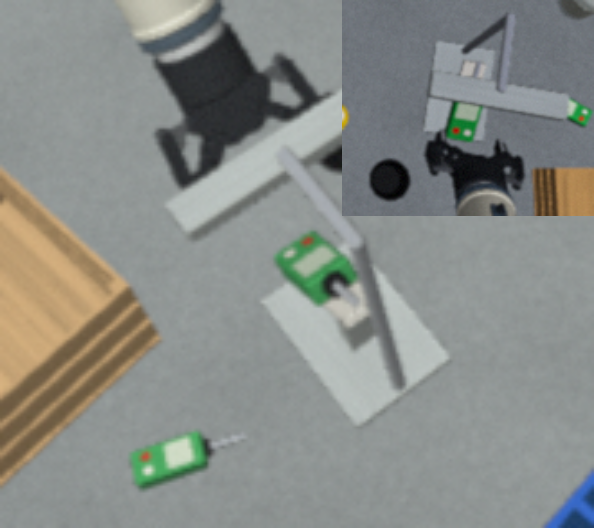

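The gripper leans in from the robot's side, its fingers clear of the lamp bar. The meter is free at (310,265) in the crop. I'll advance along the tool.

```bash
python3 -m creep '[[[0.5,-0.5,2,0,0,0,8.5],[0.5,-0.5,4,0,0,0,8.5],[0.5,-0.5,6,0,0,0,8.5],[0.5,-0.5,6,0,0,0,8.5],[0.5,-0.5,6,0,0,0,8.5]]]'
python3 -c "
from m import *
print(get_state()['joint_pos'])
rel(g,Rg)"
```

```text
time: 8.82
position: [0.4332, -0.3614, 0.0944]
ee_rot: [0.304, 0.082, 0.949, -0.023]
contact_force: [-0.4, -0.2, 0.1]
width: 0.0849
gripper_force: 0.0
[-1.02867953 -0.40593262  2.0320174   0.50895568  1.13732183 -2.55479232]
cm [ 0.19 -0.11  4.26] rv [ 0.007  0.008 -0.   ] w 0.0849 F [-0.4 -0.2  0.1] t 8.82
```

```bash
python3 -m creep '[[[0.2,-0.1,2,0,0,0,8.5],[0.2,-0.1,4.1,0,0,0,8.5],[0.2,-0.1,4.1,0,0,0,8.5],[0.2,-0.1,4.1,0,0,0,8.5]]]'
python3 -m creep '[[[0,0,0,0,0,0,4],[0,0,0,0,0,0,4],[0,0,0,0,0,0,4],[0,0,0,0,0,0,4],[0,0,0,0,0,0,4],[0,0,0,0,0,0,4],[0,0,0,0,0,0,4]]]' 60
python3 -c "
from m import *
print(get_state()['joint_pos'])
rel(g,Rg)"
```

```text
time: 9.15
position: [0.4543, -0.3673, 0.0607]
ee_rot: [0.304, 0.083, 0.949, -0.024]
contact_force: [0.9, -0.2, -1.0]
width: 0.0848
gripper_force: 0.0
time: 9.73
position: [0.4542, -0.3688, 0.0621]
ee_rot: [0.305, 0.083, 0.949, -0.025]
contact_force: [-5.2, 3.1, 5.9]
width: 0.047
gripper_force: 60.8
[-0.99414325 -0.32224807  2.02862845  0.51679158  1.04596937 -2.56400021]
cm [0.1  0.28 0.35] rv [ 0.003  0.01  -0.002] w 0.047 F [-5.2  3.1  5.9] t 9.73
```

```bash
python3 -m creep '[[[0,0,-2,0,0,0,4],[0,0,-5,0,0,0,4],[0,0,-8,0,0,0,4],[0,0,-8,0,0,0,4]]]'
python3 -c "
from m import *
print(get_state()['joint_pos'],get_state()['position'])
rel([.415,-.2,.185],Rg)
rel([.415,-.2,.2],down(np.radians(-10)))"
```

```text
time: 10.07
position: [0.4076, -0.3623, 0.1316]
ee_rot: [0.306, 0.083, 0.948, -0.028]
contact_force: [-0.1, -0.8, -1.2]
width: 0.0466
gripper_force: 64.8
[-1.08422778 -0.48356105  2.02261608  0.51046968  1.22977949 -2.56183681] [ 0.40758896 -0.36229885  0.13156227]
cm [-1.43 16.1  -5.58] rv [-0.002  0.014  0.   ] w 0.0466 F [-0.1 -0.8 -1.2] t 10.07
cm [-2.31 16.1  -6.8 ] rv [-0.002  0.625 -0.   ] w 0.0466 F [-0.1 -0.8 -1.2] t 10.07
```

```bash
python3 -m creep '[[[0,4,-1,0,0,0,4],[-0.5,8,-2,0,0,0,4],[-1,12,-4,0,0,0,4],[-1.5,16,-6,0,0,0,4],[-1.5,20,-6,0,0,0,4],[-1.5,20,-6,0,0,0,4],[-1.5,20,-6,0,0,0,4]]]'
python3 -c "
from m import *
print(get_state()['joint_pos'],get_state()['position'])
rel([.44,-.06,.22],down(np.radians(-77.9)))"
```

```text
time: 10.65
position: [0.4394, -0.1668, 0.1859]
ee_rot: [0.297, 0.08, 0.951, -0.019]
contact_force: [-1.0, -0.6, -2.1]
width: 0.0468
gripper_force: 64.6
[-0.62834707 -0.85571254  2.14018818  0.27427716  1.31706952 -2.02708693] [ 0.4393739  -0.16680228  0.18589796]
cm [-0.49 10.58 -3.67] rv [0.369 0.523 1.154] w 0.0468 F [-1.  -0.6 -2.1] t 10.65
```

```bash
python3 -m creep '[[[-0.5,10.6,-4,0.369,0.523,1.154,4],[-0.5,10.6,-4,0.369,0.523,1.154,4],[-0.5,10.6,-4,0.369,0.523,1.154,4],[-0.5,10.6,-4,0.369,0.523,1.154,4],[-0.5,10.6,-4,0.369,0.523,1.154,4],[-0.5,10.6,-4,0.369,0.523,1.154,4],[-0.5,10.6,-4,0.369,0.523,1.154,4],[-0.5,10.6,-4,0.369,0.523,1.154,4]]]'
python3 -c "
from m import *
print(get_state()['joint_pos'],get_state()['position'])
rel([.475,.06,.20],down(np.radians(-77.9)))"
```

```text
time: 11.32
position: [0.4377, -0.063, 0.2223]
ee_rot: [0.112, 0.452, 0.885, -0.006]
contact_force: [-0.3, 1.1, -1.2]
width: 0.0467
gripper_force: 64.6
[-0.15883247 -0.53587064  1.79878542 -0.07980045  1.66844908 -0.80155721] [ 0.43766562 -0.06304697  0.2223046 ]
cm [ 8.16 10.07  1.53] rv [0.133 0.183 0.414] w 0.0467 F [-0.3  1.1 -1.2] t 11.32
```

```bash
python3 -m creep '[[[8.2,10.1,1.5,0.133,0.183,0.414,4],[8.2,10.1,1.5,0.133,0.183,0.414,4],[8.2,10.1,1.5,0.133,0.183,0.414,4],[8.2,10.1,1.5,0.133,0.183,0.414,4],[8.2,10.1,1.5,0.133,0.183,0.414,4],[8.2,10.1,1.5,0.133,0.183,0.414,4]]]'
python3 -c "
from m import *
print(get_state()['position'])
rel([.4804,.06,.10],down(np.radians(-77.9)))"
```

```text
time: 11.82
position: [0.4748, 0.0597, 0.1991]
ee_rot: [0.001, 0.626, 0.78, -0.001]
contact_force: [-0.5, -0.9, -1.7]
width: 0.0468
gripper_force: 64.6
[0.47483502 0.05973182 0.19911709]
cm [-0.07  0.55  9.91] rv [-0.     0.003  0.006] w 0.0468 F [-0.5 -0.9 -1.7] t 11.82
```

```bash
python3 -m creep '[[[0,0.5,3,0,0,0,4],[0,0.5,6,0,0,0,4],[0,0.5,8,0,0,0,4],[0,0.5,8,0,0,0,4],[0,0.5,8,0,0,0,4]]]'
python3 -c "
from m import *
print(get_state()['position'])
rel([.4804,.06,.0155],down(np.radians(-77.9)))
snap('scene','s5');snap('top','t5')
a=cv2.resize(cv2.imread('pics/s5.png')[130:260,260:400],None,fx=4,fy=4);b=cv2.imread('pics/t5.png')[170:270,220:340];b=cv2.resize(b,None,fx=2,fy=2);a=np.hstack([a,np.zeros((a.shape[0],240,3),np.uint8)]);a[:200,-240:]=b;cv2.imwrite('pics/s5c.png',a)"
```

```text
time: 12.23
position: [0.4788, 0.0606, 0.1203]
ee_rot: [0.001, 0.627, 0.779, -0.0]
contact_force: [0.5, 0.7, -1.4]
width: 0.0473
gripper_force: 64.4
[0.47880988 0.06055386 0.12031626]
cm [-0.06  0.13 10.48] rv [0.001 0.003 0.005] w 0.0473 F [ 0.5  0.7 -1.4] t 12.23
```

View pics/s5c.png

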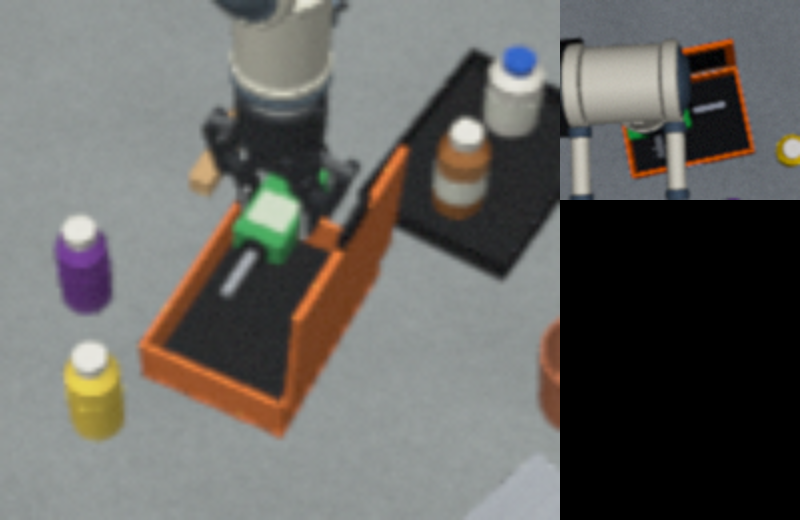

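The meter hangs level above the case with its screen up and its probe pointing along the case. The bottle is upright in the tray at (460,180). One numeric check of centring before I lower it.

```bash
cat > c.py <<'E'
from h import *
import sys
d=load(sys.argv[1]);P=cloud(d);hsv=cv2.cvtColor(d['img'],cv2.COLOR_RGB2HSV)
a=np.radians(12.1);C=np.array([.486,.034,0]);M=np.array([[np.cos(a),np.sin(a),0],[-np.sin(a),np.cos(a),0],[0,0,1]])
q=(P-C)@M.T
inb=(abs(q[...,0])<.06)&(abs(q[...,1])<.1)
g=inb&(hsv[...,0]>40)&(hsv[...,0]<85)&(hsv[...,1]>90)&(q[...,2]<.17)
print('green',g.sum(),np.percentile(q[g],[1,50,99],axis=0).round(4).tolist())
p=inb&(hsv[...,1]<60)&(hsv[...,2]>110)&(q[...,2]>float(sys.argv[2]))&(q[...,2]<.16)&(q[...,1]<-.02)
print('probe',p.sum(),np.percentile(q[p],[1,50,99],axis=0).round(4).tolist() if p.any() else '')
E
python3 c.py s5 .1
```

```text
green 142 [[-0.0242, -0.0206, 0.0556], [0.0015, -0.0068, 0.1424], [0.0239, 0.0724, 0.1501]]
probe 32 [[-0.0039, -0.0731, 0.1303], [0.0008, -0.0494, 0.1353], [0.0042, -0.0246, 0.1404]]
```

```bash
python3 -m creep '[[[0,0,3,0,0,0,4],[0,0,6,0,0,0,4],[0,0,8.5,0,0,0,4],[0,0,9,0,0,0,4],[0,0,9,0,0,0,4],[0,0,9,0,0,0,4]]]'
```

```text
time: 12.83
position: [0.4812, 0.0619, 0.033]
ee_rot: [0.003, 0.627, 0.779, 0.001]
contact_force: [-0.2, -0.9, -0.9]
width: 0.0466
gripper_force: 64.4
```

```bash
python3 -m creep '[[[0,0,0.8,0,0,0,4],[0,0,1.4,0,0,0,4],[0,0,1.6,0,0,0,4],[0,0,1.6,0,0,0,4]]]'
```

```text
time: 13.17
position: [0.48, 0.062, 0.0146]
ee_rot: [0.002, 0.627, 0.779, 0.0]
contact_force: [-0.0, 0.5, -1.9]
width: 0.0471
gripper_force: 64.6
```

```bash
python3 -m creep '[[[0,0,0.15,0,0,0,4],[0,0,0.3,0,0,0,4],[0,0,0.3,0,0,0,4]]]'
```

```text
time: 13.42
position: [0.4805, 0.0619, 0.0137]
ee_rot: [0.002, 0.627, 0.779, 0.001]
contact_force: [-4.0, -1.7, 9.3]
width: 0.0469
gripper_force: 65.9
```

```bash
python3 -m creep '[[[0,0,-0.1,0,0,0,7],[0,0,-0.1,0,0,0,7],[0,0,-0.1,0,0,0,7],[0,0,-0.1,0,0,0,7],[0,0,-2,0,0,0,7],[0,0,-5,0,0,0,7],[0,0,-9,0,0,0,7],[0,0,-13,0,0,0,7]]]'
python3 -m creep '[[[0,0,-4,0,0,0,0],[0,0,-8,0,0,0,0],[2,0,-12,0,0,0,0],[4,-4,-12,0,0,0,0],[6,-8,-12,0,0,0,0],[6,-8,-12,0,0,0,0]]]'
python3 - <<'E'
from m import *
snap('top','t6');snap('scene','s6');s=get_state();print(s['position'],s['joint_pos'])
a=np.radians(12.1);C=np.array([.486,.034,0]);M=np.array([[np.cos(a),np.sin(a),0],[-np.sin(a),np.cos(a),0],[0,0,1]])
for f in('t6','s6'):
    d=load(f);P=cloud(d);hsv=cv2.cvtColor(d['img'],cv2.COLOR_RGB2HSV);q=(P-C)@M.T
    m=(hsv[...,0]<14)&(hsv[...,1]>150)&(q[...,2]>.07)&(q[...,2]<.22)&(abs(q[...,1])<.11)&(q[...,0]>.04)
    L=q[m];print(f,m.sum(),np.polyfit(L[:,2],L[:,0],1),np.percentile(L,[1,50,99],axis=0).round(3).tolist())
E
python3 c.py s6 .01; python3 c.py t6 .01
python3 -c "
import cv2,numpy as np
a=cv2.resize(cv2.imread('pics/s6.png')[120:270,230:430],None,fx=3.5,fy=3.5);cv2.imwrite('pics/s6c.png',a)"
```

```text
time: 14.08
position: [0.4786, 0.0621, 0.1417]
ee_rot: [0.0, 0.627, 0.779, -0.001]
contact_force: [0.1, 0.9, 1.8]
width: 0.07
gripper_force: 0.0
time: 14.58
position: [0.3851, 0.105, 0.2629]
ee_rot: [0.001, 0.626, 0.78, 0.001]
contact_force: [1.0, 0.6, 0.4]
width: 0.0003
gripper_force: 0.0
[0.38748492 0.10434298 0.26200283] [ 0.17983675 -0.43820027  1.64532033 -0.00203404  1.92990007 -0.03882639]
t6 499 [-1.35308764  0.32471346] [[0.071, -0.097, 0.071], [0.078, 0.026, 0.176], [0.326, 0.097, 0.202]]
s6 513 [-0.0108538   0.08355791] [[0.075, -0.104, 0.072], [0.081, -0.022, 0.143], [0.085, 0.095, 0.195]]
green 218 [[-0.0326, -0.0189, 0.0082], [0.0055, 0.0341, 0.0354], [0.0258, 0.0777, 0.0433]]
probe 31 [[-0.0035, -0.0707, 0.0167], [0.0028, -0.0473, 0.0269], [0.0065, -0.0227, 0.0332]]
green 373 [[-0.0224, -0.0162, 0.0086], [0.0007, 0.0434, 0.0385], [0.0324, 0.0867, 0.0449]]
probe 30 [[-0.0012, -0.0657, 0.0238], [0.0017, -0.0452, 0.0302], [0.0055, -0.0222, 0.0357]]
```

View pics/s6c.png

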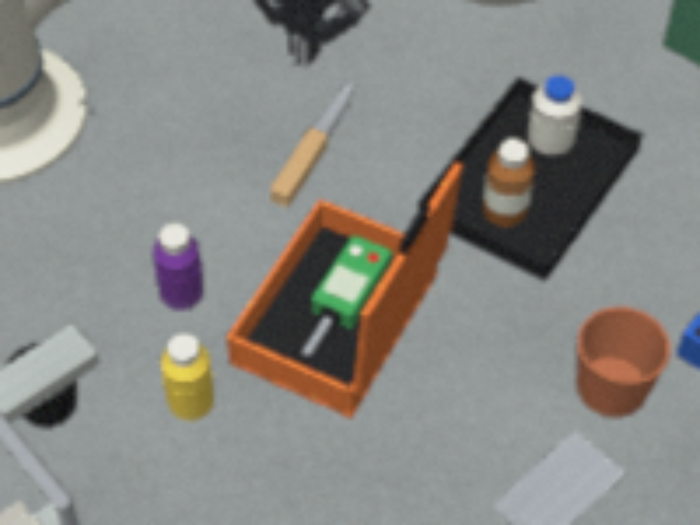

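The meter lies flat in the case with its screen up (350,275), and the bottle stands upright in the tray. The lid is near vertical, about 1.6 rad. Now I'll go behind the lid with shut fingers and work out the closing arc.

```bash
cat > l.py <<'E'
from h import *
a=np.radians(12.1);C=np.array([.486,.034,0]);Mi=np.array([[np.cos(a),-np.sin(a),0],[np.sin(a),np.cos(a),0],[0,0,1]])
D=down(np.radians(-77.9))
def W(x,y,z): return C+Mi@np.array([x,y,z])
def arc(th,r): 
    h=.008+.0145*np.sin(th); return W(.071-r*np.cos(th)+h*np.sin(th),0,.0505+r*np.sin(th)+h*np.cos(th))
E
python3 -c "
from l import *
rel(W(.126,0,.262),D)"
```

```text
cm [-9.08 20.7   0.11] rv [0.005 0.002 0.007] w 0.0003 F [ 0.1 -0.7 -1. ] t 14.68
```

```bash
python3 -m creep '[[[-9.1,20.7,0,0,0,0,0],[-9.1,20.7,0,0,0,0,0],[-9.1,20.7,0,0,0,0,0],[-9.1,20.7,0,0,0,0,0],[-9.1,20.7,0,0,0,0,0],[-9.1,20.7,0,0,0,0,0],[-9.1,20.7,0,0,0,0,0],[-9.1,20.7,8,0,0,0,0]]]'
python3 -m creep '[[[0,0,4,0,0,0,0],[0,0,4,0,0,0,0],[0,0,4,0,0,0,0]]]'
python3 -c "
from l import *
print(get_state()['position'])
for t in (1.6,1.45,1.3,1.15,1.0,.85): print(t,end=' ');rel(arc(t,.125),D)"
```

```text
time: 15.35
position: [0.6144, 0.0582, 0.2268]
ee_rot: [0.006, 0.627, 0.779, 0.004]
contact_force: [1.4, 1.2, 2.7]
width: 0.0
gripper_force: 0.0
time: 15.6
position: [0.6084, 0.0588, 0.1761]
ee_rot: [-0.002, 0.627, 0.779, -0.003]
contact_force: [-0.2, -0.5, 0.7]
width: 0.0001
gripper_force: 0.0
[0.60842115 0.0587905  0.17611751]
1.6 cm [ 0.16 -2.77  0.15] rv [-0.006  0.001  0.005] w 0.0001 F [-0.2 -0.5  0.7] t 15.6
1.45 cm [ 0.16 -4.67 -0.09] rv [-0.006  0.001  0.005] w 0.0001 F [-0.2 -0.5  0.7] t 15.6
1.3 cm [ 0.17 -6.62 -0.03] rv [-0.006  0.001  0.005] w 0.0001 F [-0.2 -0.5  0.7] t 15.6
1.15 cm [ 0.18 -8.55  0.34] rv [-0.006  0.001  0.005] w 0.0001 F [-0.2 -0.5  0.7] t 15.6
1.0 cm [  0.19 -10.44   1.02] rv [-0.006  0.001  0.005] w 0.0001 F [-0.2 -0.5  0.7] t 15.6
0.85 cm [  0.2  -12.21   2.  ] rv [-0.006  0.001  0.005] w 0.0001 F [-0.2 -0.5  0.7] t 15.6
```

```bash
python3 -m creep '[[[0.2,-1.5,0,0,0,0,0],[0.2,-2.8,0,0,0,0,0],[0.2,-4,0,0,0,0,0],[0.2,-5.3,0,0,0,0,0],[0.2,-6.6,0,0,0,0,0],[0.2,-7.6,0.1,0,0,0,0],[0.2,-8.6,0.3,0,0,0,0],[0.2,-8.6,0.3,0,0,0,0]]]'
python3 -c "
from l import *
print(get_state()['position'])
for t in (1.1,1.0,.85,.7,.55,.4): print(t,end=' ');rel(arc(t,.125),D)"
```

```text
time: 16.27
position: [0.5266, 0.0425, 0.1822]
ee_rot: [0.004, 0.627, 0.779, 0.002]
contact_force: [-0.0, -0.5, -0.3]
width: -0.0003
gripper_force: 0.0
[0.5265679  0.04247652 0.18223959]
1.1 cm [ 0.03 -0.86  1.08] rv [0.009 0.004 0.005] w -0.0003 F [-0.  -0.5 -0.3] t 16.27
1.0 cm [ 0.04 -2.11  1.54] rv [0.009 0.004 0.005] w -0.0003 F [-0.  -0.5 -0.3] t 16.27
0.85 cm [ 0.05 -3.9   2.5 ] rv [0.009 0.004 0.005] w -0.0003 F [-0.  -0.5 -0.3] t 16.27
0.7 cm [ 0.06 -5.52  3.74] rv [0.009 0.004 0.005] w -0.0003 F [-0.  -0.5 -0.3] t 16.27
0.55 cm [ 0.07 -6.94  5.25] rv [0.009 0.004 0.005] w -0.0003 F [-0.  -0.5 -0.3] t 16.27
0.4 cm [ 0.09 -8.09  6.97] rv [0.009 0.004 0.005] w -0.0003 F [-0.  -0.5 -0.3] t 16.27
```

```bash
cat > lid.py <<'E'
from l import *
for n in('scene','top'):
    d=viewer.get_image(n);P=cloud(d);q=(P-C)@Mi;hsv=cv2.cvtColor(d['img'],cv2.COLOR_RGB2HSV)
    m=(hsv[...,0]<14)&(hsv[...,1]>150)&(q[...,2]>.057)&(q[...,2]<.22)&(abs(q[...,1])<.11)&(q[...,0]>-.12)&(q[...,0]<.12)
    L=q[m];rx=L[:,0]-.071;rz=L[:,2]-.0505;k=np.hypot(rx,rz)>.08
    print(n,k.sum(),'theta',np.percentile(np.arctan2(rz,-rx)[k],[10,50,90]).round(3) if k.any() else '')
E
python3 lid.py
```

```text
scene 407 theta [1.256 1.283 1.309]
top 251 theta [1.247 1.288 1.315]
```

The lid follows and is now at about 1.2 rad. I'll continue along the arc.

```bash
python3 -m creep '[[[0,-1,1,0,0,0,0],[0,-2.1,1.5,0,0,0,0],[0,-3,2,0,0,0,0],[0,-3.9,2.5,0,0,0,0],[0,-4.7,3.1,0,0,0,0],[0,-5.5,3.7,0,0,0,0],[0,-6.3,4.5,0,0,0,0],[0,-6.9,5.3,0,0,0,0]]]'
python3 lid.py; python3 -c "
from l import *
print(get_state()['position'])
for t in (.45,.35,.25,.15,.05,0,-.03): print(t,end=' ');rel(arc(t,.125),D)"
```

```text
time: 17.03
position: [0.4596, 0.0278, 0.1259]
ee_rot: [0.003, 0.627, 0.779, 0.001]
contact_force: [-0.5, 0.1, 0.5]
width: 0.0001
gripper_force: 0.5
scene 607 theta [0.586 0.617 0.661]
top 430 theta [0.589 0.616 0.646]
[0.45865857 0.02777583 0.12437777]
0.45 cm [ 0.04 -0.73  0.66] rv [0.002 0.002 0.005] w 0.0002 F [0.9 0.  0.6] t 17.13
0.35 cm [ 0.05 -1.4   1.88] rv [0.002 0.002 0.005] w 0.0002 F [0.9 0.  0.6] t 17.13
0.25 cm [ 0.05 -1.93  3.17] rv [0.002 0.002 0.005] w 0.0002 F [0.9 0.  0.6] t 17.13
0.15 cm [ 0.06 -2.31  4.51] rv [0.002 0.002 0.005] w 0.0002 F [0.9 0.  0.6] t 17.13
0.05 cm [ 0.06 -2.55  5.89] rv [0.002 0.002 0.005] w 0.0002 F [0.9 0.  0.6] t 17.13
0 cm [ 0.06 -2.61  6.58] rv [0.002 0.002 0.005] w 0.0002 F [0.9 0.  0.6] t 17.13
-0.03 cm [ 0.06 -2.63  7.  ] rv [0.002 0.002 0.005] w 0.0002 F [0.9 0.  0.6] t 17.13
```

```bash
python3 -m creep '[[[0,-0.7,0.7,0,0,0,0],[0,-1.4,1.9,0,0,0,0],[0,-1.9,3.1,0,0,0,0],[0,-2.3,4.3,0,0,0,0],[0,-2.5,5.3,0,0,0,0],[0,-2.6,6,0,0,0,0],[0,-2.6,6.3,0,0,0,0],[0,-2.6,6.3,0,0,0,0]]]'
python3 lid.py
```

```text
time: 17.8
position: [0.4333, 0.0222, 0.0605]
ee_rot: [0.001, 0.627, 0.779, -0.0]
contact_force: [-0.4, -0.3, 0.4]
width: 0.0001
gripper_force: 0.0
scene 302 theta [0.059 0.084 0.13 ]
top 263 theta [0.059 0.084 0.115]
```

```bash
python3 -m creep '[[[0,0,0.2,0,0,0,0],[0,0,0.4,0,0,0,0],[0,0,0.4,0,0,0,0]]]'
```

```text
time: 18.15
position: [0.434, 0.0222, 0.0584]
ee_rot: [0.002, 0.627, 0.779, 0.001]
contact_force: [-2.1, 0.4, 8.1]
width: -0.0001
gripper_force: 3.6
```

```bash
python3 -m creep '[[[0,0,0.1,0,0,0,0],[0,0,0.2,0,0,0,0],[0,0,0.2,0,0,0,0]]]'
python3 -m creep '[[[0,0,-4,0,0,0,0],[0,0,-8,0,0,0,0],[0,0,-12,0,0,0,0],[0,-4,-14,0,0,0,0],[0,-8,-14,0,0,0,0],[0,-8,-14,0,0,0,0],[0,-8,-14,0,0,0,0]]]'
python3 - <<'E'
from l import *
d=snap('scene','s7');P=cloud(d);q=(P-C)@Mi;hsv=cv2.cvtColor(d['img'],cv2.COLOR_RGB2HSV)
m=(hsv[...,0]<14)&(hsv[...,1]>150)&(q[...,2]>.052)&(q[...,2]<.09)&(abs(q[...,1])<.09)&(q[...,0]>-.065)&(q[...,0]<.065)
print(m.sum(),np.polyfit(q[m][:,0],q[m][:,2],1))
cv2.imwrite('pics/s7c.png',cv2.resize(d['img'][100:330,130:450,::-1],None,fx=2.4,fy=2.4))
E
```

```text
time: 18.4
position: [0.434, 0.0221, 0.0583]
ee_rot: [0.002, 0.627, 0.779, 0.001]
contact_force: [-7.1, 0.4, 17.1]
width: 0.0001
gripper_force: 8.6
time: 18.98
position: [0.3543, 0.0049, 0.1963]
ee_rot: [0.004, 0.627, 0.779, 0.002]
contact_force: [-0.2, 0.3, -0.4]
width: -0.0001
gripper_force: 0.0
1341 [0.00336286 0.0563051 ]
```

View pics/s7c.png

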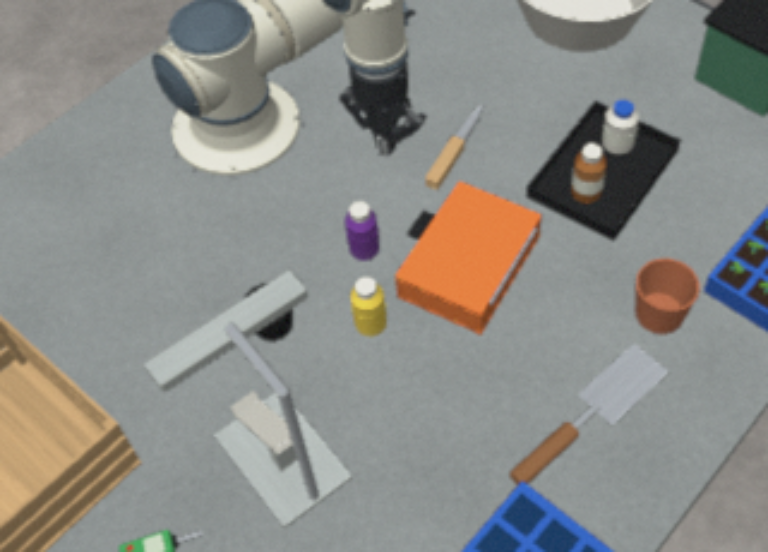

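The lid is shut flat (470,255; measured slope 0.003), the bottle is upright in the tray (590,175), and nothing else has moved. Handing the job in.

```bash
python3 -c "
from station import r
print(r.job_done())"
```

```text
the job is handed in; nothing more can be done
None
```

The job is handed in, though no verdict came back: the amber bottle stands in the tray, the green meter lies flat with its screen up in the case, and the lid is shut, all by about 19 s of the 72 s limit.

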